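# Point out the mould and log it on the colony counter

### The arm

A 6-joint arm with a two-finger parallel gripper is mounted at the origin on the work surface. World frame = base frame: x ahead of the robot, y to its left, z up, the work surface at z = 0. Lengths are in mm, angles in rad, forces in N, time in s.
With the tool pointing down it reaches from about 325 to 775 mm from the base axis. Payload 5.5 kg.
Tool frame: the origin (TCP) lies on the centre line of the jaws, within the pads' length; the fingertips stand 19 mm ahead of it and the grasp point (between the pads) is the TCP; x points along the fingers, z is the direction in which the jaws open and shut, and the axes are right-handed (so a half turn about x gives the same grasp; the last joint's range is limited). The gripper opens to 85 mm and grips with 20 to 120 N. Pads are 22 mm wide; open, the fingers measure 114 mm over their backs; the gripper's body (76 mm by 85 mm) begins 54 mm behind the grasp point. The pads swing forward as they close: fully open they stand 13 mm farther back than shut.
Start: joints at [-0.057, 0.091, 1.231, -0, 1.82, -0.057], TCP at [600.014, -0.003, 250.275] pointing down, gripper open.
Joint ranges: [-2.87, 2.87], [-0.86, 2.18], [0.17, 2.46], [-1.51, 4.65], [0.06, 2.69], [-2.65, 2.65]. Speed limits (rad/s): [2.57, 2.57, 3.01, 3.14, 3.14, 3.14].

### API

Orientations are given as a unit quaternion [x, y, z, w].
In Python, from rig import observe, camera, sign_off gives the robot as it stands. The module is installed in compiled form; this text tells all that it offers.
- The arm moves only by the tool servo_tool, never from a script. Its argument "increments" is a list of rows, each an object with "offset": the shift along the tool's x, y, z in cm, a list of three; "spin": the turn about the tool's x in degrees; "gripper": the closure, from 0 (fully open) to 1 (shut). In form: [{"offset": [x, y, z], "spin": spin, "gripper": gripper}, ...]. A call has 1 to 10 rows; each row is the pose to reach, as a shift and turn from the pose measured when the call began, along the tool's axes at that moment; what a row does not reach only later rows make up. A row lasts 1/12 s, in which the tool goes at most 41.7 mm and 7.16 degrees, less where a joint would pass 70% of its speed; a pose out of reach is approached as far as the arm can. A call with a gripper value outside its range is refused whole. The fingers move at their own pace and stop on an object; "force" is the grip in N (left out, the last holds). Time passes only in rows, so rows that repeat a pose let the fingers close. It gives the time, the measured TCP pose, the force and the opening at its end, in the units of the state.
- observe(): the state, without advancing time (a new reading comes with each control period).
- camera(name): name is "scene" or "side" or "wrist"; returns a dict with "frame" (480x640x3 uint8, red, green, blue), "fx", "fy", "cx", "cy" (pixels), "dist_coeffs" ([k1, k2, p1, p2, k3] as OpenCV has them; the pictures are not rectified), "camera_from_world" (4x4, takes a point from world to camera coordinates); the wrist camera has in their place "hand_eye" (4x4, takes a point from camera to tool coordinates, whose origin is the TCP and whose axes are the tool frame's). Camera axes: x right, y down, z forward; pixel columns grow to the right and rows downward; lengths in mm; the calibration is good to about 2 mm. A picture is of the moment at which its call begins: read the wrist's pose just before it. There is no depth.
- sign_off(): hands the job in, once; it reports no verdict.
The state is a dict: "time": time; "joints": joint angles; "joint_vel": joint speeds; "tau": joint torques, N m; "tool_pos": TCP position; "orientation": TCP orientation; "force": force on the tool from outside, world axes, zero at the start; "moment": the same for the moment, N m; "opening": opening from 0.0 (shut) to 1.0 (fully open).
Only numpy, scipy, OpenCV 4.12 (cv2) and the standard library are available. Lean on these libraries where they do the work, as an engineer would, in place of code of your own. Each camera call takes 0.05 s, during which the arm holds its last target.

### The job

Show the second reader the mould on the plate that lies on the colony counter, and log it: with the fingertips, point straight down at the middle of the large grey-green mould colony, about two centimetres above the closed lid and without touching the dish, and hold there for two seconds. Then press the counter's green count key fully down with a fingertip, let it spring back up and draw away. Do not press the yellow or red key, lift nothing, and leave the dish and everything else on the bench where it is.

Things in the scene. Friction and masses are not known exactly. Their poses are not given: they have to be found in the camera images.
- counter: the white colony counter, 300 mm deep (its x), 280 mm wide (its y), its flat deck 70 mm above the bench. Origin: centre of its underside; x points to its back, z up. Three keys stand in the strip along its front edge; behind them are the round lit stage (118 mm across, centre 5 mm before and 30 mm left of the origin; four steel studs 8 mm high keep the dish in place) and, at the back, a display console that rises to 111 mm above the bench. It is fixed to the bench
- dish: the closed clear Petri dish lying loose on the lit stage: 90 mm across, 16 mm high over its lid, straw-coloured agar inside. Origin: centre of its underside, 70 mm above the bench; z up; its turn is random
- mould (a point): the middle of the mould colony in that dish: the large (28 mm across) dark grey-green colony with a pale rim, 25 mm from the dish's centre. The other colonies are cream or orange and at most 8 mm across. The point lies on top of the colony, under the lid, 8.5 mm below the lid's upper face; z up
- count_key_top (a point): the middle of the top face of the green count key, the right-hand one: a spring key 26 x 36 mm whose cap stands 10 mm above the deck, in the front key strip of the colony counter
- count_key (a joint): travel of the green count key in m: 0 is up, 0.005 fully down; it needs about 5 N to go fully down and springs back
- undo_key_top (a point): the middle of the top face of the yellow key, the middle one, 80 mm left of the green one: a spring key 26 x 36 mm whose cap stands 10 mm above the deck, in the front key strip of the colony counter
- undo_key (a joint): travel of the yellow key in m, 0 up, 0.005 down
- zero_key_top (a point): the middle of the top face of the red key, the left-hand one, 160 mm left of the green one: a spring key 26 x 36 mm whose cap stands 10 mm above the deck, in the front key strip of the colony counter
- zero_key (a joint): travel of the red key in m, 0 up, 0.005 down
- marker: a blue-capped white marker pen, 112 mm long and 12 mm thick, lying on the counter's deck to the right of the lit stage. Origin: centre of its underside
- spare_dish: another closed Petri dish (90 mm across, 16 mm high) with cream and orange colonies but no mould, lying on the bench. Origin: centre of its underside
- flask: a small clear culture flask with a red cap, 95 x 52 x 30 mm, lying on the bench. Origin: centre of its underside
- timer: a white square bench timer, 66 x 66 x 20 mm. Origin: centre of its underside
- tip_box: a blue pipette-tip box with a clear lid, 83 x 121 x 64 mm. Origin: centre of its underside
Not all that is in view belongs to the job. What is shaped like the dish but blue or pink is not meant.

How it is judged (in metres and radians):
On the way, in this order (a step that is already met when the one before it is completed fails the run):
1. the tool point stays just above the lid over the mould colony: within 12 mm of it sideways, and not more than about 40 mm between fingertips and lid, for 1.5 s (horizontal distance between the grasp point and mould below 0.012 m and z of the grasp point in the frame of mould between 0.01 and 0.07 m), for 1.5 s.
2. the green count key is pressed down, at least 3.8 of its 5 mm, by the fingers (value of joint count_key above 0.0038 m and contact force between the fingers and count_key above 0.5 N), for 0.04 s.
At the end, for the whole second after the job is handed in: All three keys are up again (within 1 mm), the dish lies level on the lit stage with the mould colony within 4 mm of where it was, and the pen, spare dish, flask, timer and tip box are within 8 mm of where they were (value of joint each of count_key, undo_key, zero_key below 0.001 m and distance of mould from where it was at the start of the episode below 0.004 m and linear speed of dish below 0.02 m/s and angle between dish's own z axis and vertical below 0.05 rad and distance of each of marker, spare_dish, flask, timer, tip_box from where it was at the start of the episode below 0.008 m); the robot touches nothing.
It fails at once if the robot touches the dish (contact force between any of the fingers, the arm and dish above 0.3 N).
It fails at once if the dish is shifted or lifted (distance of mould from where it was at the start of the episode above 0.004 m).
It fails at once if the yellow or the red key is pressed (value of joint any of undo_key, zero_key above 0.002 m).
It fails at once if another thing on the bench is lifted or shifted by more than 8 mm (distance of any of marker, spare_dish, flask, timer, tip_box from where it was at the start of the episode above 0.008 m).
It also fails if it takes over 38 s, if anything falls off the work surface, if the arm or the gripper's body presses on something with over 40 N, if the wrist force passes 120 N, or if a joint passes its speed limit or range.

## Working session

There is one attempt and no reset: what is moved stays moved. The work goes in short steps, Python scripts to look and compute and a tool call to move; the robot and the scene stay as the last step left them, time stands still between calls to the robot, and variables do not carry over. Pictures are saved under pics/ and viewed, and the job is handed in when it is done.

Besides the shell and the picture viewer there is one more tool, called after "Call:" as name([rows], argument=value, ...), one row to a line, values as JSON. servo_tool: Moves the arm, as the interface text tells. Its arguments: {"type":"object","properties":{"increments":{"type":"array","items":{"type":"object","properties":{"offset":{"type":"array","items":{"type":"number"}},"spin":{"type":"number"},"gripper":{"type":"number"}}}},"force":{"type":"number"}},"required":["increments"]}

```bash
mkdir -p pics; cat > h.py <<'E'
import numpy as np, cv2, pickle
from rig import observe, camera
from scipy.spatial.transform import Rotation as R
def snap(n,tag):
    s=observe(); c=camera(n); c['state']=s
    cv2.imwrite(f'pics/{tag}.png',c['frame'][:,:,::-1]); pickle.dump(c,open(f'{tag}.pkl','wb')); return c
def load(tag): return pickle.load(open(f'{tag}.pkl','rb'))
def KD(c): return np.array([[c['fx'],0,c['cx']],[0,c['fy'],c['cy']],[0,0,1.]]),np.array(c['dist_coeffs'],float)
def wfc(c):
    if 'camera_from_world' in c: return np.linalg.inv(np.array(c['camera_from_world']))
    T=np.eye(4);T[:3,:3]=R.from_quat(c['state']['orientation']).as_matrix();T[:3,3]=c['state']['tool_pos']
    return T@np.array(c['hand_eye'])
def ray(c,px):
    K,D=KD(c);u=cv2.undistortPoints(np.array(px,float).reshape(-1,1,2),K,D)[:,0]
    T=wfc(c);d=np.c_[u,np.ones(len(u))]@T[:3,:3].T
    return T[:3,3],d
def plane(c,px,z):
    o,d=ray(c,px);return o+d*((z-o[2])/d[:,2])[:,None]
def proj(c,P):
    K,D=KD(c);T=np.linalg.inv(wfc(c));return cv2.projectPoints(np.array(P,float).reshape(-1,1,3),cv2.Rodrigues(T[:3,:3])[0],T[:3,3],K,D)[0][:,0]
E
python3 - <<'E'
from h import *
for n in('scene','side','wrist'): c=snap(n,n+'0')
s=observe();print(s['time'],s['tool_pos'],R.from_quat(s['orientation']).as_matrix().round(3))
E
```

```text
0.15 [5.99817352e+02 5.52595831e-03 2.49392948e+02] [[-0.002  0.     1.   ]
 [ 0.     1.    -0.   ]
 [-1.     0.    -0.002]]
```

View pics/scene0.png

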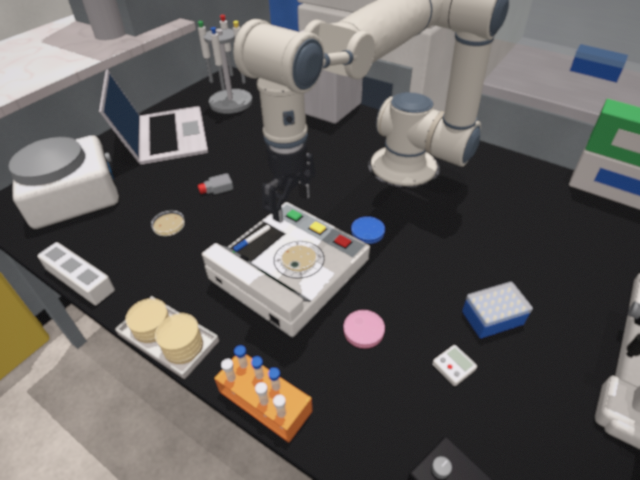

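View pics/side0.png

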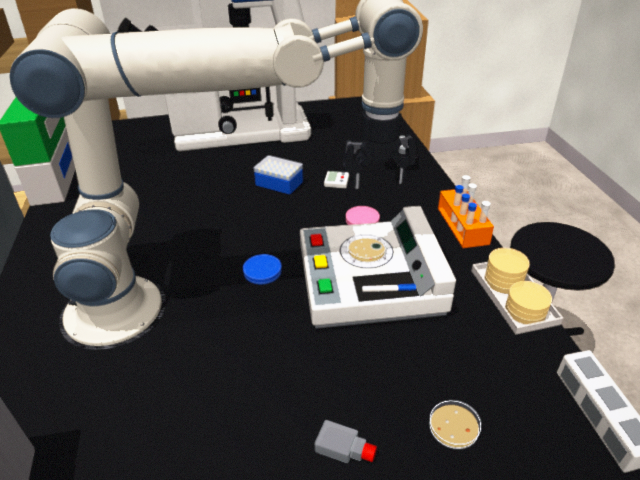

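View pics/wrist0.png

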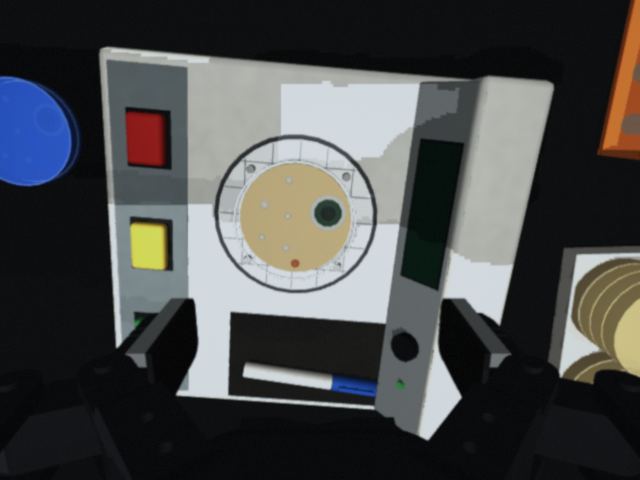

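The wrist view shows the dish on the stage at about (295,215) with the dark mould at (328,213). The red key is at (147,138), the yellow at (150,245), and the green is half hidden at (140,325). Next I measure them by masks.

```bash
python3 - <<'E'
from h import *
def cen(img,lo,hi,box,mina=20):
    x0,y0,x1,y1=box;h=cv2.cvtColor(img[y0:y1,x0:x1],cv2.COLOR_RGB2HSV)
    m=cv2.inRange(h,lo,hi);n,l,st,ce=cv2.connectedComponentsWithStats(m)
    i=1+np.argmax(st[1:,4]);return ce[i]+[x0,y0],st[i]+np.array([x0,y0,0,0,0])
w=load('wrist0');s=load('side0');sc=load('scene0')
Z=dict(red=80,yellow=80,green=80,mould=77.5)
for nm,c,boxes in(('wrist',w,dict(red=(110,90,185,180),yellow=(115,205,185,285),mould=(305,190,350,238))),
 ('side',s,dict(red=(305,228,328,250),yellow=(310,250,333,272),green=(312,275,338,298),mould=(366,238,386,254))),
 ('scene',sc,dict(red=(325,228,360,252),yellow=(305,218,330,238),green=(280,206,306,224),mould=(284,258,304,272)))):
  for k,b in boxes.items():
    lo,hi={'red':((0,120,60),(8,255,255)),'yellow':((22,100,80),(35,255,255)),'green':((45,100,50),(85,255,255)),'mould':((35,0,0),(110,255,110))}[k]
    p,st=cen(c['frame'],lo,hi,b);print(nm,k,p.round(1),st,plane(c,p,Z[k])[0].round(1))
f=w['frame'];d=cv2.resize(f[120:310,200:390],(760,760),interpolation=cv2.INTER_CUBIC)[:600]
cv2.imwrite('pics/crop.png',d[:,:,::-1])
# dish: agar mask
h=cv2.cvtColor(f,cv2.COLOR_RGB2HSV)[150:285,230:360];m=cv2.inRange(h,(10,60,100),(30,255,255))
cs=max(cv2.findContours(m,0,2)[0],key=cv2.contourArea);(a,b),r=cv2.minEnclosingCircle(cs)
q=plane(w,[[a+230,b+150],[a+230+r,b+150]],76);print('dish',a+230,b+150,r,q.round(1),np.linalg.norm(q[1]-q[0]))
E
```

```text
wrist red [145.  138.3] [ 126  112   39   54 1922] [478.6  55.8  80. ]
wrist yellow [148.5 245.6] [ 131  222   36   48 1605] [472.1 -23.2  80. ]
wrist mould [327.6 212.6] [314 200  28  26 563] [607.4   1.8  77.5]
side red [316.2 239.6] [310 234  13  12 133] [477.5  49.3  80. ]
side yellow [320.1 261.1] [314 255  14  14 164] [470.8 -29.2  80. ]
side green [324.7 285.4] [318 278  15  15 188] [ 464.2 -109.    80. ]
side mould [375.9 245.4] [373 244   7   4  25] [608.1   1.   77.5]
scene red [342.3 240.7] [335 235  16  12 123] [481.9  58.5  80. ]
scene yellow [317.3 227.5] [310 222  16  12 115] [475.8 -20.5  80. ]
scene green [293.8 215.2] [287 210  14  11  92] [469.8 -99.4  80. ]
scene mould [294.2 263.8] [292 262   6   4  18] [607.8   2.3  77.5]
dish 294.9387741088867 217.46939086914062 54.89777374267578 [[582.9  -2.3  76. ]
 [624.2  -2.3  76. ]] 41.3279872825629
```

View pics/crop.png

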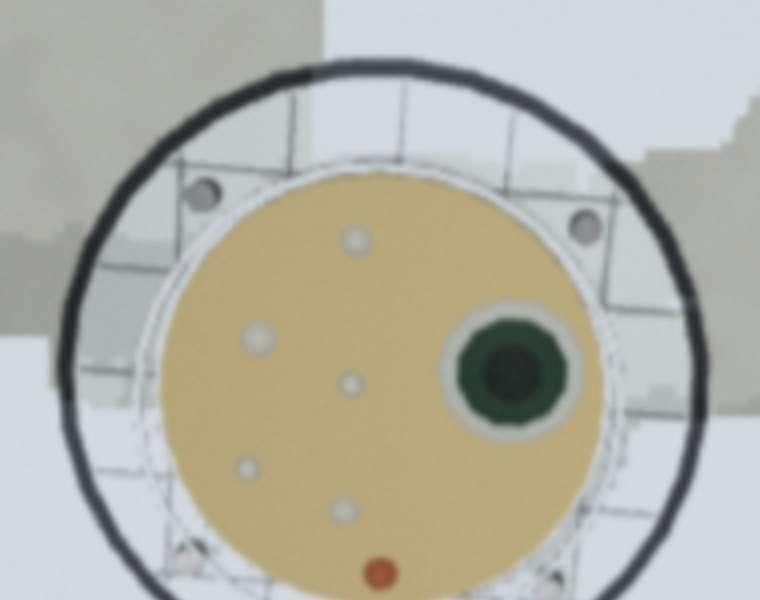

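The mould measures (607.5, 1.9), exactly 25 mm from the dish centre. All three views agree to within about 1 mm. The only other straw-coloured dish, at (455,425) in the side view, has no mould, so the dish on the stage is the one meant. The keys are 79 mm apart, as they should be, which puts green near (466, -103). I'll shut the gripper and go above the mould.

Call:
servo_tool([
  {"offset": [0,0.19,0.77],"spin": 0,"gripper": 1},
  {"offset": [1,0.19,0.77],"spin": 0,"gripper": 1},
  {"offset": [2.5,0.19,0.77],"spin": 0,"gripper": 1},
  {"offset": [4.5,0.19,0.77],"spin": 0,"gripper": 1},
  {"offset": [6.5,0.19,0.77],"spin": 0,"gripper": 1},
  {"offset": [8,0.19,0.77],"spin": 0,"gripper": 1},
  {"offset": [9,0.19,0.77],"spin": 0,"gripper": 1},
  {"offset": [9.5,0.19,0.77],"spin": 0,"gripper": 1},
  {"offset": [9.5,0.19,0.77],"spin": 0,"gripper": 1},
  {"offset": [9.5,0.19,0.77],"spin": 0,"gripper": 1},
])

```text
time: 0.98
tool_pos: [607.6, 1.9, 154.8]
orientation: [0.0, 0.707, 0.0, 0.707]
force: [0.2, -0.3, 1.0]
opening: 0.001
```

```bash
python3 - <<'E'
from h import *
s=observe();print(s['time'],s['tool_pos'],s['opening'],s['force'])
for n in('wrist','side'): c=snap(n,n+'1')
E
```

```text
0.9833 [607.57684462   1.92618216 154.77459143] 0.0007265706060450982 [ 0.22035621 -0.30873297  1.02064414]
```

View pics/wrist1.png

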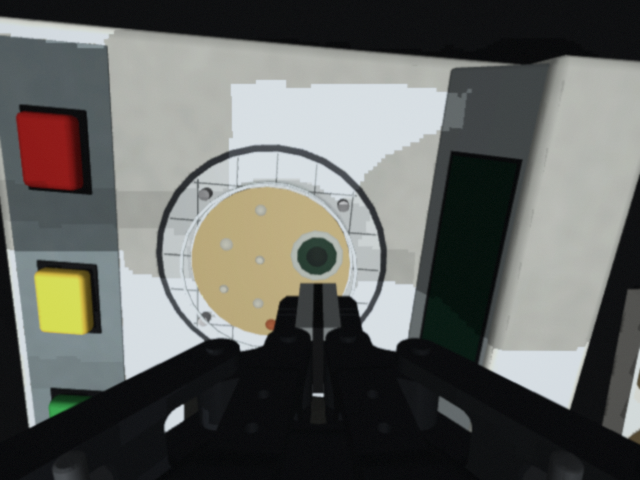

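View pics/side1.png

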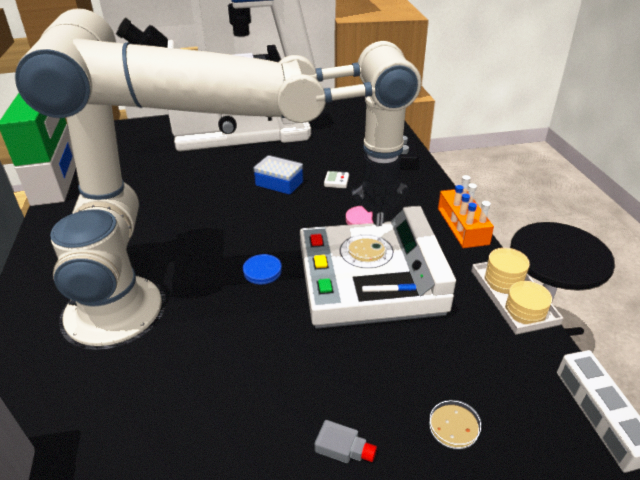

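The wrist view shows the shut fingertips at about (318,290), in line with the mould at (317,256). The side view shows nothing touched. I'll re-measure mould and green key from here, then go down.

```bash
python3 - <<'E'
from h import *
w=load('wrist1');h=cv2.cvtColor(w['frame'],cv2.COLOR_RGB2HSV)
m=np.zeros((480,640),np.uint8);m[232:281,296:340]=cv2.inRange(h[232:281,296:340],(35,0,0),(110,255,110))
n,l,st,ce=cv2.connectedComponentsWithStats(m);i=1+np.argmax(st[1:,4]);print(ce[i],plane(w,ce[i],77.5))
for t,lo,hi in(('red',(0,120,60),(8,255,255)),('yel',(22,120,80),(35,255,255))):
  m=np.zeros((480,640),np.uint8);m[90:360,0:110]=cv2.inRange(h[90:360,0:110],lo,hi)
  n,l,st,ce=cv2.connectedComponentsWithStats(m);i=1+np.argmax(st[1:,4]);print(t,ce[i],st[i],plane(w,ce[i],80))
E
```

```text
[316.44057194 255.70062556] [[607.33597721   1.82505562  77.5       ]]
red [ 48.37734973 150.02970527] [  16  111   65   79 4309] [[479.04398198  56.1458875   80.        ]]
yel [ 63.03429271 300.68401715] [  35  268   56   66 3266] [[472.6662668  -22.42985191  80.        ]]
```

Call:
servo_tool([
  {"offset": [1,0,0],"spin": 0,"gripper": 1},
  {"offset": [2,0,0],"spin": 0,"gripper": 1},
  {"offset": [2.6,0,0],"spin": 0,"gripper": 1},
  {"offset": [2.95,0,0],"spin": 0,"gripper": 1},
  {"offset": [2.95,0,0],"spin": 0,"gripper": 1},
  {"offset": [2.95,0,0],"spin": 0,"gripper": 1},
  {"offset": [2.95,0,0],"spin": 0,"gripper": 1},
  {"offset": [2.95,0,0],"spin": 0,"gripper": 1},
  {"offset": [2.95,0,0],"spin": 0,"gripper": 1},
  {"offset": [2.95,0,0],"spin": 0,"gripper": 1},
])

```text
time: 1.92
tool_pos: [608.2, 1.9, 126.8]
orientation: [-0.0, 0.707, -0.0, 0.708]
force: [0.1, 0.7, -1.0]
opening: -0.001
```

Call:
servo_tool([
  {"offset": [0.1,0,-0.05],"spin": 0,"gripper": 1},
  {"offset": [0.1,0,-0.05],"spin": 0,"gripper": 1},
  {"offset": [0.1,0,-0.05],"spin": 0,"gripper": 1},
  {"offset": [0.1,0,-0.05],"spin": 0,"gripper": 1},
  {"offset": [0.1,0,-0.05],"spin": 0,"gripper": 1},
  {"offset": [0.1,0,-0.05],"spin": 0,"gripper": 1},
  {"offset": [0.1,0,-0.05],"spin": 0,"gripper": 1},
  {"offset": [0.1,0,-0.05],"spin": 0,"gripper": 1},
  {"offset": [0.1,0,-0.05],"spin": 0,"gripper": 1},
  {"offset": [0.1,0,-0.05],"spin": 0,"gripper": 1},
])

```text
time: 2.75
tool_pos: [607.7, 1.9, 125.8]
orientation: [-0.0, 0.707, -0.0, 0.708]
force: [0.7, -0.1, 0.5]
opening: -0.001
```

Call:
servo_tool([
  {"offset": [0,0,0],"spin": 0,"gripper": 1},
  {"offset": [0,0,0],"spin": 0,"gripper": 1},
  {"offset": [0,0,0],"spin": 0,"gripper": 1},
  {"offset": [0,0,0],"spin": 0,"gripper": 1},
  {"offset": [0,0,0],"spin": 0,"gripper": 1},
  {"offset": [0,0,0],"spin": 0,"gripper": 1},
  {"offset": [0,0,0],"spin": 0,"gripper": 1},
  {"offset": [0,0,0],"spin": 0,"gripper": 1},
  {"offset": [0,0,0],"spin": 0,"gripper": 1},
  {"offset": [0,0,0],"spin": 0,"gripper": 1},
])

```text
time: 3.58
tool_pos: [607.7, 1.9, 125.8]
orientation: [-0.0, 0.707, -0.0, 0.708]
force: [0.9, -0.2, 0.1]
opening: 0.002
```

Call:
servo_tool([
  {"offset": [0,0,0],"spin": 0,"gripper": 1},
  {"offset": [0,0,0],"spin": 0,"gripper": 1},
  {"offset": [0,0,0],"spin": 0,"gripper": 1},
  {"offset": [0,0,0],"spin": 0,"gripper": 1},
  {"offset": [0,0,0],"spin": 0,"gripper": 1},
  {"offset": [0,0,0],"spin": 0,"gripper": 1},
  {"offset": [0,0,0],"spin": 0,"gripper": 1},
  {"offset": [0,0,0],"spin": 0,"gripper": 1},
])

```text
time: 4.25
tool_pos: [607.7, 1.9, 125.8]
orientation: [-0.0, 0.707, -0.0, 0.708]
force: [0.4, -0.0, 0.1]
opening: 0.004
```

```bash
python3 - <<'E'
from h import *
s=observe();print(s['time'],s['tool_pos'],s['force'])
c=snap('wrist','wrist2');c=snap('scene','scene2')
E
```

```text
4.25 [607.678844     1.89531441 125.779407  ] [ 0.41402255 -0.02437532  0.05282091]
```

View pics/wrist2.png

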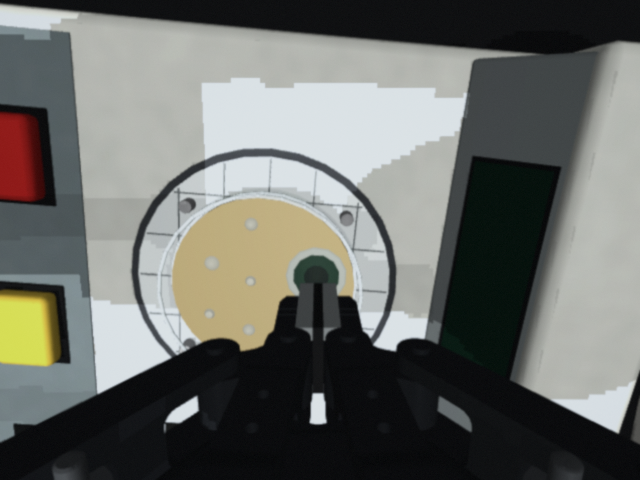

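The fingertips stand over the mould at (318,285), the colony is at (316,272), there is a 20 mm gap, and the hold lasted over 2.3 s. Now up and across to above the green key.

Call:
servo_tool([
  {"offset": [-2.5,0,0],"spin": 0,"gripper": 1},
  {"offset": [-5.5,0,0],"spin": 0,"gripper": 1},
  {"offset": [-5.5,-1.5,-2],"spin": 0,"gripper": 1},
  {"offset": [-5.5,-3.5,-4.8],"spin": 0,"gripper": 1},
  {"offset": [-5.5,-5.5,-7.5],"spin": 0,"gripper": 1},
  {"offset": [-5.5,-7.5,-10.2],"spin": 0,"gripper": 1},
  {"offset": [-5.5,-9.2,-12.5],"spin": 0,"gripper": 1},
  {"offset": [-5.5,-10.4,-14.1],"spin": 0,"gripper": 1},
  {"offset": [-5.5,-10.4,-14.1],"spin": 0,"gripper": 1},
  {"offset": [-5.5,-10.4,-14.1],"spin": 0,"gripper": 1},
])

```text
time: 5.18
tool_pos: [466.4, -102.6, 181.1]
orientation: [0.001, 0.706, -0.001, 0.708]
force: [0.2, 0.3, 0.5]
opening: -0.001
```

```bash
python3 - <<'E'
from h import *
s=observe();print(s['time'],s['tool_pos'],s['force'])
w=snap('wrist','wrist3');c=snap('side','side3')
h=cv2.cvtColor(w['frame'],cv2.COLOR_RGB2HSV)
for t,lo,hi in(('grn',(45,100,40),(85,255,255)),('yel',(22,120,80),(35,255,255))):
  m=cv2.inRange(h,lo,hi)
  n,l,st,ce=cv2.connectedComponentsWithStats(m);i=1+np.argmax(st[1:,4]);print(t,ce[i],st[i],plane(w,ce[i],80))
E
```

```text
5.1833 [ 466.36113967 -102.58824929  181.07368171] [0.20891126 0.34356281 0.52125102]
grn [312.72052883 242.47043702] [ 289  211   49   64 2723] [[ 464.27270092 -102.7023393    80.        ]]
yel [324.31623213  99.5803196 ] [ 298   63   54   75 3567] [[470.82450392 -24.03876155  80.        ]]
```

View pics/wrist3.png

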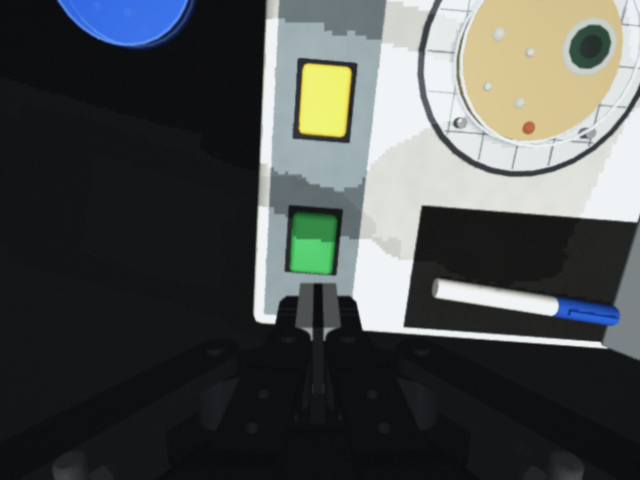

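The green key is fully seen at (313,242), which gives (464.3, -102.7, 80). That is 79 mm from yellow and within 2 mm of the tool point. I'll go down to just above it.

Call:
servo_tool([
  {"offset": [1.5,0,-0.17],"spin": 0,"gripper": 1},
  {"offset": [3.5,0,-0.17],"spin": 0,"gripper": 1},
  {"offset": [5.5,0,-0.17],"spin": 0,"gripper": 1},
  {"offset": [6.8,0,-0.17],"spin": 0,"gripper": 1},
  {"offset": [7.4,0,-0.17],"spin": 0,"gripper": 1},
  {"offset": [7.6,0,-0.17],"spin": 0,"gripper": 1},
  {"offset": [7.6,0,-0.17],"spin": 0,"gripper": 1},
  {"offset": [7.6,0,-0.17],"spin": 0,"gripper": 1},
])

```text
time: 5.95
tool_pos: [466.2, -101.8, 105.8]
orientation: [-0.0, 0.706, 0.0, 0.708]
force: [-0.5, 0.5, 0.0]
opening: -0.002
```

```bash
python3 - <<'E'
from h import *
s=observe();print(s['time'],s['tool_pos'],s['force'])
w=snap('wrist','wrist4');c=snap('side','side4')
a=cv2.resize(c['frame'][200:330,280:460],(720,520),interpolation=cv2.INTER_CUBIC);cv2.imwrite('pics/side4c.png',a[:,:,::-1])
E
```

```text
5.95 [ 466.2222211  -101.79423622  105.83871316] [-0.51272022  0.47061659  0.01788493]
```

View pics/side4c.png

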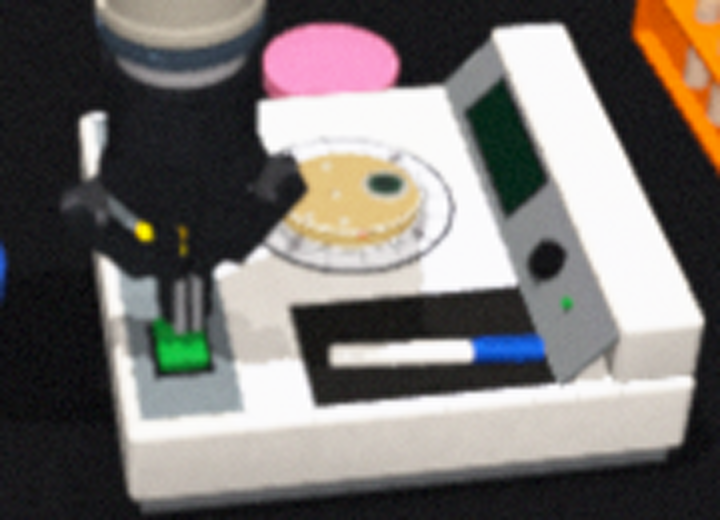

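View pics/wrist4.png

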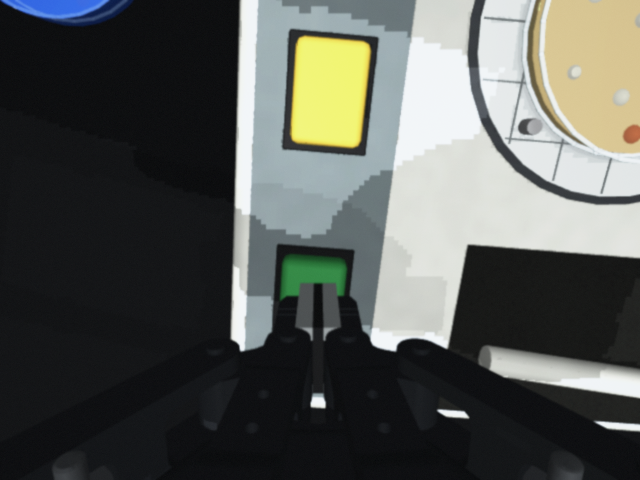

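Fingertips stand just over the green key (side crop (188,325); wrist (318,290) on the key's centre line). Pressing.

Call:
servo_tool([
  {"offset": [0.3,-0.1,-0.15],"spin": 0,"gripper": 1},
  {"offset": [0.6,-0.1,-0.15],"spin": 0,"gripper": 1},
  {"offset": [0.8,-0.1,-0.15],"spin": 0,"gripper": 1},
  {"offset": [1.0,-0.1,-0.15],"spin": 0,"gripper": 1},
  {"offset": [1.15,-0.1,-0.15],"spin": 0,"gripper": 1},
  {"offset": [1.2,-0.1,-0.15],"spin": 0,"gripper": 1},
  {"offset": [1.2,-0.1,-0.15],"spin": 0,"gripper": 1},
  {"offset": [1.2,-0.1,-0.15],"spin": 0,"gripper": 1},
])

```text
time: 6.72
tool_pos: [465.0, -103.2, 94.6]
orientation: [-0.0, 0.705, -0.0, 0.709]
force: [-0.3, -0.9, 5.1]
opening: -0.001
```

Call:
servo_tool([
  {"offset": [0.1,0,0],"spin": 0,"gripper": 1},
  {"offset": [0.15,0,0],"spin": 0,"gripper": 1},
  {"offset": [0.2,0,0],"spin": 0,"gripper": 1},
  {"offset": [0.2,0,0],"spin": 0,"gripper": 1},
  {"offset": [0.2,0,0],"spin": 0,"gripper": 1},
])

```text
time: 7.13
tool_pos: [465.1, -103.2, 94.4]
orientation: [-0.0, 0.705, -0.0, 0.709]
force: [-5.4, 0.8, 12.5]
opening: 0.001
```

The force rose to 12.5 N with only 0.2 mm more travel, so the key is on its stop. Drawing away.

Call:
servo_tool([
  {"offset": [-0.5,0,0],"spin": 0,"gripper": 1},
  {"offset": [-1.5,0,0],"spin": 0,"gripper": 1},
  {"offset": [-4,0,0],"spin": 0,"gripper": 1},
  {"offset": [-7,0,0],"spin": 0,"gripper": 1},
  {"offset": [-10,0,0],"spin": 0,"gripper": 1},
  {"offset": [-12,0,0],"spin": 0,"gripper": 1},
  {"offset": [-12,0,0],"spin": 0,"gripper": 1},
  {"offset": [-12,0,0],"spin": 0,"gripper": 1},
  {"offset": [-12,0,0],"spin": 0,"gripper": 1},
])

```text
time: 7.88
tool_pos: [464.1, -102.8, 213.2]
orientation: [-0.0, 0.706, -0.0, 0.709]
force: [-0.4, 0.6, -1.6]
opening: -0.0
```

```bash
python3 - <<'E'
from h import *
s=observe();print(s['time'],s['tool_pos'],s['force'])
w=snap('wrist','wrist5');c=snap('side','side5');c0=load('side0')
h=cv2.cvtColor(w['frame'],cv2.COLOR_RGB2HSV)
for t,lo,hi in(('grn',(45,100,40),(85,255,255)),('yel',(22,120,80),(35,255,255))):
  m=cv2.inRange(h,lo,hi)
  n,l,st,ce=cv2.connectedComponentsWithStats(m);i=1+np.argmax(st[1:,4]);print(t,ce[i],st[i],plane(w,ce[i],80))
for a,b in((load('side0'),c),):
  for k,(x0,y0,x1,y1) in dict(dish=(335,230,400,272),pen=(355,275,420,298),spare=(425,395,485,450),flask=(310,415,380,465),timer=(320,168,352,190),box=(250,155,306,194),keys=(305,228,338,298)).items():
    print(k,np.abs(a['frame'][y0:y1,x0:x1].astype(int)-b['frame'][y0:y1,x0:x1]).mean().round(2))
E
```

```text
7.8833 [ 464.08211946 -102.830999    213.20747919] [-0.36947893  0.63963939 -1.61068621]
grn [316.40915395 228.04068423] [ 295  200   44   57 2163] [[ 464.28582659 -102.87004067   80.        ]]
yel [327.15465793 101.74381368] [ 304   69   48   66 2748] [[470.85788529 -24.09743509  80.        ]]
dish 20.13
pen 5.31
spare 2.45
flask 2.71
timer 90.86
box 3.05
keys 22.84
```

View pics/wrist5.png

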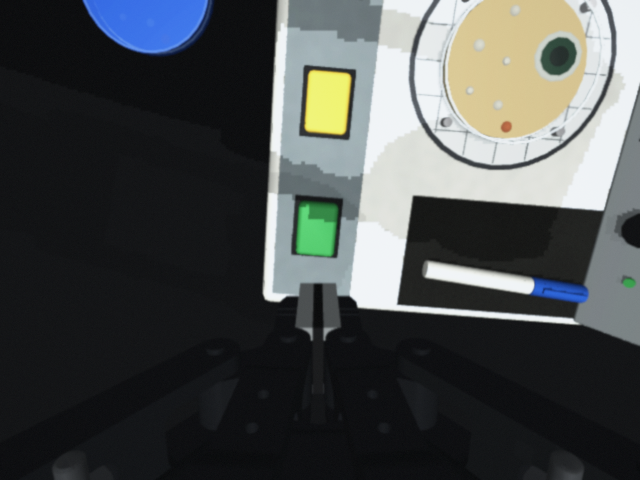

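View pics/side5.png

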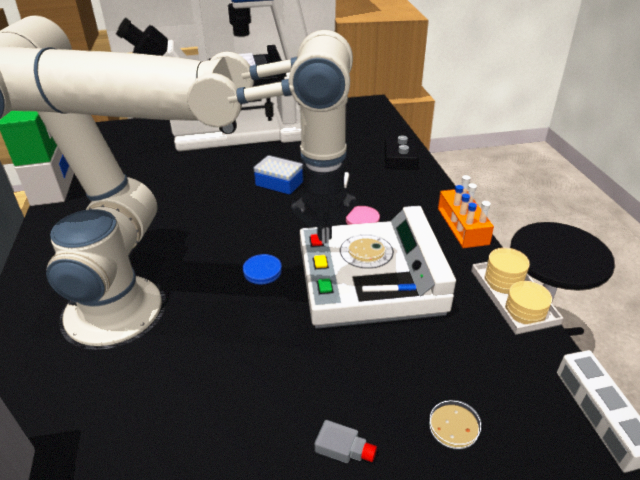

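The wrist view shows green (316,228) and yellow (327,102) both up, and the dish on the stage with its mould at (557,56). In the side view only the timer is hidden, by the arm. Last numeric check of the mould, then hand in.

```bash
python3 - <<'E'
from h import *
from rig import sign_off
for t,(x0,y0,x1,y1) in (('wrist3',(570,25,612,68)),('wrist5',(537,36,580,78))):
  w=load(t);h=cv2.cvtColor(w['frame'],cv2.COLOR_RGB2HSV)[y0:y1,x0:x1]
  m=cv2.inRange(h,(35,0,0),(110,255,110));n,l,st,ce=cv2.connectedComponentsWithStats(m);i=1+np.argmax(st[1:,4])
  print(t,plane(w,ce[i]+[x0,y0],77.5))
print(sign_off())
E
```

```text
wrist3 [[606.94059802   1.31609759  77.5       ]]
wrist5 [[607.06955643   1.35874971  77.5       ]]
the job is handed in; nothing more can be done
None
```

The job is done and handed in at about 8 s on the robot's clock; no verdict was reported.

- **Pointing:** I shut the gripper and held the fingertips about 20 mm above the lid, within 1 mm sideways of the measured middle of the mould colony. The hold lasted over 2.3 s, and the dish was not touched.
- **Count key:** I pressed the green key onto its stop. The force rose from 5 N to 12.5 N over the last 0.2 mm. Then I drew straight up, about 120 mm.

**Last checks:**
- **Keys:** green and yellow were up.
- **Mould:** it measured (607.1, 1.4), against (607.4, 1.8) before. That is within the calibration error.
- **Other things:** the pen, spare dish, flask and tip box looked unchanged in the side view.
- **Not checked at the end:** the arm hid the timer in the side view, and the red key partly. The arm never went near either of them.
- **Disagreement:** the side and scene views put the keys a few millimetres apart because the key sides showed in the masks. I relied on the near-vertical wrist view instead.

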